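# Hang the jet bin on the louvered panel

### The arm

A 6-joint arm with a two-finger parallel gripper is mounted at the origin on the work surface. World frame = base frame: x ahead of the robot, y to its left, z up, the work surface at z = 0. Lengths are in m, angles in degrees, forces in N, time in s.
With the tool pointing down it reaches from about 0.25 to 0.725 m from the base axis. Payload 9.7 kg.
Tool frame: the origin (TCP) lies at the very end of the fingers, on their centre line; the grasp point (between the pads) lies 19 mm behind it; z points along the fingers, y is the direction in which the jaws open and shut (so a half turn about z gives the same grasp; the last joint's range is limited). The gripper opens to 85 mm and grips with 20 to 120 N. Pads are 22 mm wide; open, the fingers measure 114 mm over their backs; the gripper's body (76 mm by 85 mm) begins 54 mm behind the grasp point. The pads swing forward as they close: fully open they stand 13 mm farther back than shut.
Start: joints at [71.333, 4.979, 10.078, 95.1, 0, 90], TCP at [0.176, 0.521, 0.231] pointing down, gripper open.
Joint ranges: [-179.16, 179.16], [-48.56, 103.87], [-65.8, 70.77], [-126.05, 130.52], [-82.76, 87.17], [-180, 180]. Speed limits (degrees/s): [127.2, 127.2, 147.25, 180, 180, 180].

### API

Orientations are given as [roll, pitch, yaw] about the fixed x, y, z axes, in that order (R = Rz(yaw) Ry(pitch) Rx(roll)).
In Python, from workcell import bot gives the robot as it stands.
- The arm moves only by the shell command python3 -m pendant 'ROWS' [FORCE]. ROWS is JSON, a list that holds one entry, the list of rows, each a list of 7 numbers: the shift along the tool's x, y, z in cm, then the turn, a rotation vector about the tool's x, y, z in rad, then the opening in per cent of the stroke, from 0 (shut) to 100 (fully open). In form: [[[dx, dy, dz, ax, ay, az, gripper], ...]]. A call has 1 to 5 rows; each row shifts and turns the pose as measured when the row begins, along the tool's axes as they then stand; what a row does not reach is not made up. A row lasts 1/12 s, in which the tool goes at most 41.7 mm and 7.16 degrees, less where a joint would pass 70% of its speed; a pose out of reach is approached as far as the arm can. A call with a gripper value outside its range is refused whole. The fingers move at their own pace and stop on an object; FORCE is the grip in N (left out, the last holds). Time passes only in rows, so rows that do not move let the fingers close. It gives the time, the measured TCP pose, the force and the opening at its end, in the units of the state.
- bot.get_obs(): the state, without advancing time (a new reading comes with each control period).
- bot.camera(name): name is "scene" or "top" or "wrist"; returns the picture (400x640x3 uint8, red, green, blue); there is no depth.
- bot.get_calibration(name): a dict with "intrinsics" (3x3 intrinsics, pixels), "pose" (4x4, takes a point from camera to world coordinates); the wrist camera has in their place "T_tool_cam" (4x4, takes a point from camera to tool coordinates, whose origin is the TCP and whose axes are the flange's). Camera axes: x right, y down, z forward; pixel columns grow to the right and rows downward; lengths in m; the calibration is good to about 2 mm. A picture is of the moment at which its call begins: read the wrist's pose just before it. get_calibration takes no time and is no camera call.
- bot.job_done(): hands the job in, once; it reports no verdict.
Trained networks look in the newest picture that a camera, given by its name, has taken for a name from the list of things; names that differ only in an ending like _2 or _b are one class to them, and where a whole thing is asked for, a point or a joint stands for the part that bears it (a point fixed in the world has none). Each returns a list of dicts, best first, with "confidence" (0 to 1); they miss things now and then, are a little off and sometimes report something else, mostly with a low value. They report only what shows in the picture. A call takes as long as a camera call.
- bot.masks_of(camera, thing): "pixels" (400x640 bool, what is visible of it) and "extent" ([left, top, right, bottom] in pixels, round what is visible of it).
- bot.mark_of(camera, thing): "uv" ([column, row] in pixels: a listed point, or the origin of a listed thing).
The state is a dict: "time": time; "q": joint angles; "qd": joint speeds; "joint_efforts": joint torques, N m; "ee_pos": TCP position; "tcp_rot": TCP orientation; "wrist_force": force on the tool from outside, world axes, zero at the start; "torque": the same for the moment, N m; "opening": finger opening in m.
Only numpy, scipy, OpenCV 4.12 (cv2) and the standard library are available. Lean on these libraries where they do the work, as an engineer would, in place of code of your own. Each camera call takes 0.05 s, during which the arm holds its last target. There are 200 camera calls.

### The job

Pick up the orange bin of brass jets by the black grip in its middle, lift it over the top rail of the blue louvered panel and let it down on the free stretch beside the green bin, so that its lip hooks behind the rail and it hangs there on its own, upright and square to the rail. Leave the grey bin where it stands.

Things in the scene. Friction and masses are not known exactly. Their poses are not given: they have to be found in the camera images.
- jet_bin_grip (a point): Orange parts bin with brass jets, loose on the table, 0.2-0.4 kg, 100 mm long (x), 90 wide (y), walls 55 high (front, at -x, 35). Point: centre of its black grip, over the bin's middle, 83 mm above its underside. Axes: z up, x towards the lip. The grip is an upright bar 50 long in x, 14 thick in y, 60 to 105 mm above the underside: pinch it from above, closing along y.
- jet_bin_lip (a point): Middle of the open mouth of the orange bin's lip; axes as the grip's. The lip is a full-width hook on the back (+x) wall, open below. Mouth 24 mm wide in x, between the wall and the flared skirt's lower edge, narrowing to 11 mm (beside the wall) under the lip's top, 24 mm above this point. The point lies 62 mm in +x of the grip centre and 55 mm below it.
- rail_bay (a point): Fixed blue louvered panel: point on its rail's top edge, mid-thickness, at the middle of the rail's free stretch. z up, y along the rail, -x front, where bins hang. Rail: upright sheet 5 mm thick, top 130 mm above the table. Free for 105 mm either way: to a dark end post 15 mm taller (-y), to a green bin of the same shape fixed on the rail (+y). A hung bin leans a few degrees nose down.
- pin_bin_grip (a point): Grey parts bin with steel pins, to be left alone: loose on the table, same shape, size, axes and grip point as the orange one.

How it is judged:
By the outcome, as a careful person would: the job done as asked, in the order asked, and still so for the second after the job is handed in, with the robot touching nothing.
It also fails if it takes over 42 s, if anything falls off the work surface, if the arm or the gripper's body presses on something with over 40 N, if the wrist force passes 120 N, or if a joint passes its speed limit or range.

## Working session

There is one attempt and no reset: what is moved stays moved. The work goes in short steps, Python scripts to look and compute and a shell command to move; the robot and the scene stay as the last step left them, time stands still between calls to the robot, and variables do not carry over. Pictures are saved under pics/ and viewed, about 8 in all and at most 12, crops included, and the job is handed in when it is done.

```bash
ls; mkdir -p pics; cat > h.py <<'E'
import numpy as np, cv2
from scipy.spatial.transform import Rotation as R
from workcell import bot
def cam(n, o=None):
    c=bot.get_calibration(n); K=np.array(c["intrinsics"])
    if n=="wrist":
        o=o or bot.get_obs(); T=np.eye(4); T[:3,:3]=R.from_euler('xyz',o["tcp_rot"],degrees=True).as_matrix(); T[:3,3]=o["ee_pos"]
        return K,T@np.array(c["T_tool_cam"])
    return K,np.array(c["pose"])
def ray(n,uv,o=None):
    K,P=cam(n,o); d=P[:3,:3]@np.linalg.solve(K,[uv[0],uv[1],1]); return P[:3,3],d/np.linalg.norm(d)
def tri(rs):
    A=np.zeros((3,3));b=np.zeros(3)
    for p,d in rs:
        M=np.eye(3)-np.outer(d,d);A+=M;b+=M@p
    x=np.linalg.solve(A,b); return x,[round(1000*np.linalg.norm((np.eye(3)-np.outer(d,d))@(x-p)),1) for p,d in rs]
def atz(r,z): return r[0]+r[1]*(z-r[0][2])/r[1][2]
def snap(n,f):
    im=bot.camera(n); cv2.imwrite('pics/'+f,im[:,:,::-1]); return im
E
python3 - <<'E'
from h import *
np.set_printoptions(precision=4,suppress=True)
o=bot.get_obs(); print(o["ee_pos"],o["tcp_rot"],o["opening"],o["time"])
ims=[];rs={}
for n in("scene","top","wrist"):
    ims.append(snap(n,n+'0.png'))
    for t in("jet_bin_grip","jet_bin_lip","rail_bay","pin_bin_grip"):
        for m in bot.mark_of(n,t)[:2]:
            print(n,t,np.round(m["uv"],1),round(m["confidence"],2)); 
            if m["confidence"]>.4: rs.setdefault(t,[]).append(ray(n,m["uv"]))
for t in rs:
    if len(rs[t])>1: print(t,*tri(rs[t]))
cv2.imwrite('pics/st.png',cv2.resize(np.vstack(ims[:2]),(480,600))[:,:,::-1])
E
```

```text
pics
[0.176  0.5209 0.2306] [-179.9243    0.0003  161.3299] 0.08558502453591661 0.0
scene jet_bin_grip [267.4 141.8] 0.86
scene jet_bin_lip [243.9 166.3] 0.89
scene rail_bay [375.2 261.6] 0.7
scene rail_bay [266.8 139.9] 0.62
scene pin_bin_grip [318.9 191.5] 0.86
top jet_bin_grip [450.2 247.5] 0.84
top jet_bin_lip [457.2 220.4] 0.89
top rail_bay [227.7 168.8] 0.82
top pin_bin_grip [348.2 222.7] 0.78
jet_bin_grip [ 0.4707 -0.3443  0.0891] [np.float64(1.6), np.float64(1.6)]
jet_bin_lip [ 0.5293 -0.3745  0.0246] [np.float64(2.3), np.float64(2.3)]
rail_bay [0.667  0.057  0.3336] [np.float64(126.0), np.float64(143.1), np.float64(78.4)]
pin_bin_grip [ 0.5132 -0.1318  0.0907] [np.float64(2.4), np.float64(2.4)]
```

View pics/scene0.png

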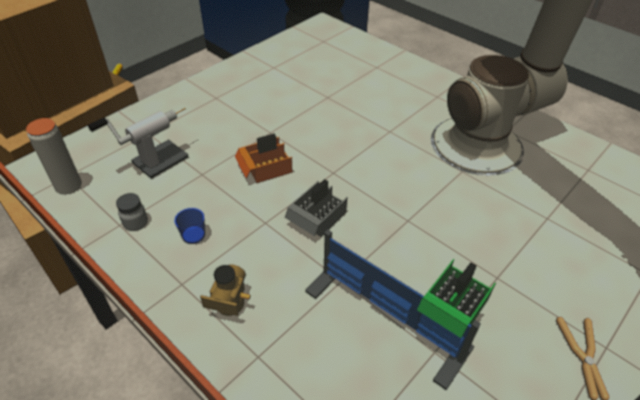

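View pics/top0.png

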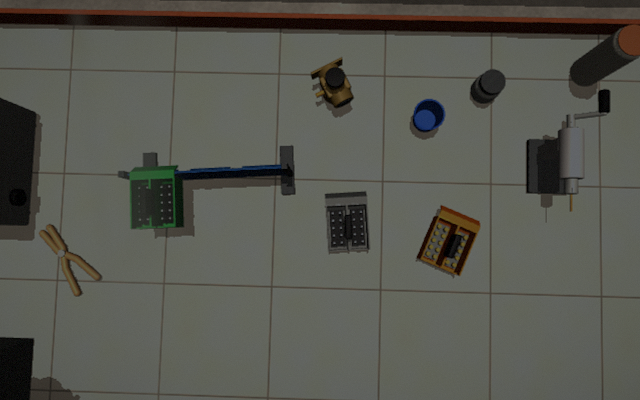

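```bash
python3 - <<'E'
from h import *
np.set_printoptions(precision=4,suppress=True)
print(tri([ray("scene",(375.2,261.6)),ray("top",(227.7,168.8))]))
for uv in((180,173),(280,167.5)): print(atz(ray("top",uv),.13))
for n in("scene","top","wrist"): print(n,cam(n)[1][:3,3],cam(n)[1][:3,2])
print(bot.get_calibration("wrist")["T_tool_cam"])
o=bot.get_obs(); print(R.from_euler('xyz',o["tcp_rot"],degrees=True).as_matrix())
E
```

```text
(array([0.6129, 0.1089, 0.1421]), [np.float64(1.0), np.float64(1.0)])
[0.6043 0.2065 0.13  ]
[0.6202 0.0061 0.13  ]
scene [1.1244 0.4293 0.9255] [-0.5209 -0.4637 -0.7167]
top [ 0.4889 -0.1072  1.1014] [ 0.0701  0.022  -0.9973]
wrist [0.099  0.5479 0.3742] [ 0.3026 -0.102  -0.9476]
[[ 0.0008 -0.9476 -0.3194  0.0816]
 [ 1.      0.0007  0.0003  0.0007]
 [-0.     -0.3194  0.9476 -0.143 ]
 [ 0.      0.      0.      1.    ]]
[[-0.9474  0.3201 -0.    ]
 [ 0.3201  0.9474  0.    ]
 [ 0.     -0.     -1.    ]]
```

```bash
python3 -c "
import cv2
t=cv2.imread('pics/top0.png')[130:250,100:320]; cv2.imwrite('pics/c1.png',cv2.convertScaleAbs(cv2.resize(t,None,fx=3.6,fy=3.6,interpolation=cv2.INTER_CUBIC),alpha=1.8))"
```

```text
(no output)
```

View pics/c1.png

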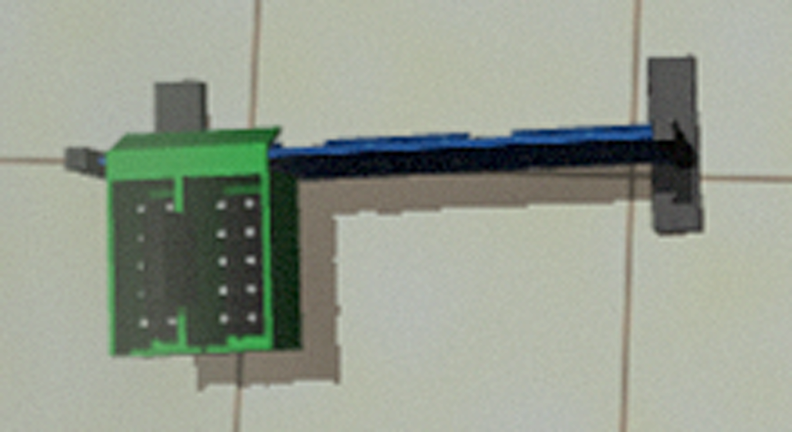

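```bash
python3 -m pendant '[[[-3.3,-1.8,-1,0,0,0,100],[-3.3,-1.8,-1,0,0,0,100],[-3.3,-1.8,-1,0,0,0,100],[-3.3,-1.8,-1,0,0,0,100],[-3.3,-1.8,-1,0,0,0,100]]]'; python3 -m pendant '[[[-3.3,-1.8,-0.5,0,0,0,100],[-3.3,-1.8,-0.5,0,0,0,100],[-3.3,-1.8,-0.5,0,0,0,100],[-3.3,-1.8,-0.5,0,0,0,100],[-3.3,-1.8,0,0,0,0,100]]]';python3 -m pendant '[[[-3.3,-1.8,0,0,0,0,100],[-3.3,-1.8,0,0,0,0,100],[-3.3,-1.8,0,0,0,0,100],[-3.3,-1.8,0,0,0,0,100]]]'; python3 -m pendant '[[[0,0,0,0,0,-0.12,100],[0,0,0,0,0,-0.12,100],[0,0,0,0,0,-0.12,100],[0,0,0,0,0,0,100]]]'
```

```text
time: 1.17
ee_pos: [0.303, 0.3821, 0.279]
tcp_rot: [-179.7, -0.1, 162.0]
wrist_force: [1.3, 1.2, 1.0]
opening: 0.0853
time: 1.58
ee_pos: [0.437, 0.238, 0.3037]
tcp_rot: [180.0, 0.1, 162.1]
wrist_force: [0.9, 1.4, -0.2]
opening: 0.0852
time: 1.92
ee_pos: [0.5446, 0.1217, 0.3055]
tcp_rot: [179.9, 0.2, 162.0]
wrist_force: [0.5, 0.6, -0.1]
opening: 0.0858
time: 2.25
ee_pos: [0.55, 0.1138, 0.3029]
tcp_rot: [-179.9, 0.1, -177.1]
wrist_force: [-0.8, 0.4, -1.3]
opening: 0.0855
```

```bash
python3 - <<'E'
from h import *
np.set_printoptions(precision=4,suppress=True)
o=bot.get_obs(); print(o["q"]); snap("wrist","w1.png")
for m in bot.mark_of("wrist","rail_bay")[:3]:
    print(m, atz(ray("wrist",m["uv"],o),.13), tri([ray("wrist",m["uv"],o),ray("top",(227.7,168.8)),ray("scene",(375.2,261.6))]))
E
```

```text
[ 11.735    8.8921  22.4949 103.4751  -0.0892   8.794 ]
{'uv': [313.8, 232.6], 'confidence': 0.68} [0.6149 0.1102 0.13  ] (array([0.6118, 0.1093, 0.14  ]), [np.float64(1.7), np.float64(2.1), np.float64(0.9)])
```

View pics/w1.png

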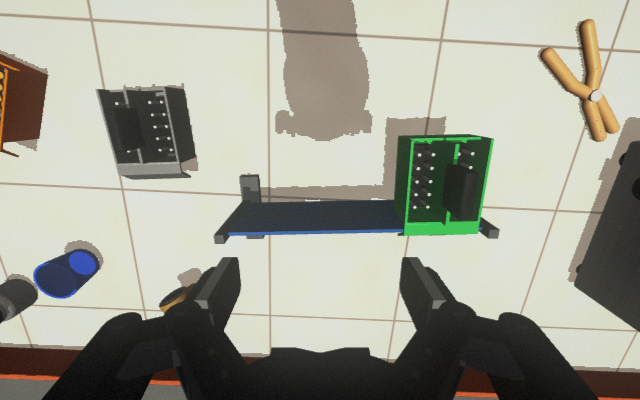

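```bash
python3 - <<'E'
from h import *
np.set_printoptions(precision=4,suppress=True)
im=cv2.imread('pics/w1.png').astype(int); b,g,r=im[...,0],im[...,1],im[...,2]
m=(b>120)&(b-r>60)
P=[]
for u in range(238,395,4):
    v=np.where(m[222:245,u])[0]
    if len(v): P.append((u,222+v.mean(),len(v)))
P=np.array(P); print(P[::6])
W=np.array([atz(ray("wrist",p[:2]),.13) for p in P])
k=np.polyfit(W[:,1],W[:,0],1); print("yaw",-np.degrees(np.arctan(k[0])),"x at y=.11",np.polyval(k,.11),"rms",np.std(W[:,0]-np.polyval(k,W[:,1])))
for uv in((228,237),(403,232)): print(atz(ray("wrist",uv),.13))
E
```

```text
[[238. 233.   3.]
 [262. 233.   3.]
 [286. 232.   3.]
 [310. 232.   3.]
 [334. 231.   3.]
 [358. 231.   3.]
 [382. 230.   3.]]
yaw 3.8045848346944604 x at y=.11 0.6135092161117676 rms 0.0003011252583523465
[0.6253 0.0039 0.13  ]
[0.609  0.2198 0.13  ]
```

```bash
python3 -m pendant '[[[0.9,-3.9,0.3,0,0,0,100],[0.9,-3.9,0.3,0,0,0,100],[0.9,-3.9,0.3,0,0,0,100],[0.9,-3.9,0.3,0,0,0,100],[0.9,-3.9,0.3,0,0,0,100]]]'; python3 -m pendant '[[[0.9,-3.9,0.3,0,0,0,100],[0.9,-3.9,0.3,0,0,0,100],[0.9,-3.9,0.3,0,0,0,100],[0.9,-3.9,0.3,0,0,0,100],[0.9,-3.9,0.3,0,0,0,100]]]';python3 -m pendant '[[[0.9,-3.9,0.3,0,0,0,100],[0.9,-3.0,0.3,0,0,0.0,100]]]'; python3 -m pendant '[[[0,0,0,0,0,0.12,100],[0,0,0,0,0,0.12,100],[0,0,0,0,0,0.12,100],[0,0,0,0,0,0.12,100],[0,0,0,0,0,0,100]]]'
python3 - <<'E'
from h import *
np.set_printoptions(precision=4,suppress=True)
o=bot.get_obs(); print(o["q"],o["ee_pos"],o["tcp_rot"]); snap("wrist","w2.png")
for t,uv,us in(("jet_bin_grip",(450.2,247.5),(267.4,141.8)),("jet_bin_lip",(457.2,220.4),(243.9,166.3))):
  for m in bot.mark_of("wrist",t)[:2]:
    print(t,m, tri([ray("wrist",m["uv"],o),ray("top",uv),ray("scene",us)]))
E
```

```text
time: 2.77
ee_pos: [0.5115, -0.0799, 0.2867]
tcp_rot: [180.0, 0.2, -178.0]
wrist_force: [1.1, 0.5, -0.4]
opening: 0.0855
time: 3.18
ee_pos: [0.4682, -0.2827, 0.2727]
tcp_rot: [-179.9, 0.4, -179.0]
wrist_force: [0.4, 0.3, -0.1]
opening: 0.0853
time: 3.35
ee_pos: [0.4497, -0.3557, 0.2668]
tcp_rot: [-179.9, 0.5, -179.5]
wrist_force: [0.6, -0.1, 0.8]
opening: 0.0854
time: 3.77
ee_pos: [0.4467, -0.3618, 0.2649]
tcp_rot: [179.9, 0.4, 151.0]
wrist_force: [-0.4, 0.0, -0.4]
opening: 0.0854
[-39.0917   9.0455  18.327   98.9281   0.1764 -10.085 ] [ 0.4467 -0.3618  0.2649] [179.8882   0.3789 150.9935]
jet_bin_grip {'uv': [341.9, 194.2], 'confidence': 0.56} (array([ 0.472 , -0.3442,  0.0908]), [np.float64(2.2), np.float64(2.8), np.float64(0.7)])
jet_bin_lip {'uv': [342.4, 222.8], 'confidence': 0.59} (array([ 0.5311, -0.3714,  0.0291]), [np.float64(2.1), np.float64(3.5), np.float64(2.6)])
```

View pics/w2.png

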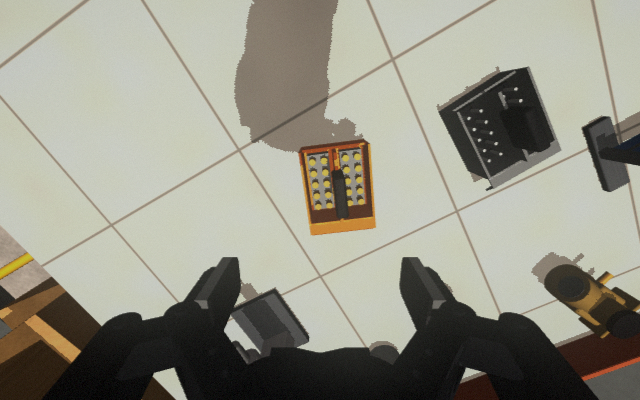

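```bash
python3 - <<'E'
from h import *
np.set_printoptions(precision=4,suppress=True)
o=bot.get_obs()
def yaw(a,b,z):
    A,B=[atz(ray("wrist",p,o),z) for p in(a,b)]; d=B-A; print(A,B,np.degrees(np.arctan2(-d[0],d[1])),np.linalg.norm(d))
yaw((310,234.5),(376.5,227.5),.028); yaw((308,222),(374,215),.052)
print(atz(ray("wrist",(341.9,194.2),o),.083))
E
python3 -c "
import cv2
t=cv2.imread('pics/w2.png')[130:245,280:400]; cv2.imwrite('pics/c2.png',cv2.resize(t,None,fx=5,fy=5,interpolation=cv2.INTER_CUBIC))"
```

```text
[ 0.5273 -0.4198  0.028 ] [ 0.5639 -0.3279  0.028 ] -21.714954823560827 0.09892839418343152
[ 0.4997 -0.4069  0.052 ] [ 0.5333 -0.3228  0.052 ] -21.764922222593693 0.09055061351077565
[ 0.4764 -0.3456  0.083 ]
```

View pics/c2.png

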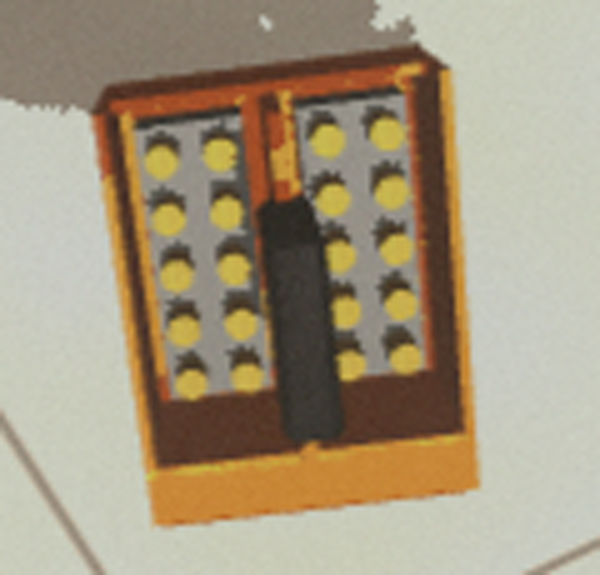

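```bash
python3 -m pendant '[[[-1.6,2.8,0,0,0,-0.12,100],[0,0,3.5,0,0,0,100],[0,0,3.5,0,0,0,100],[0,0,2,0,0,0,100],[0,0,0,0,0,0,100]]]'
python3 - <<'E'
from h import *
np.set_printoptions(precision=4,suppress=True)
o=bot.get_obs(); print(o["q"],o["ee_pos"],o["tcp_rot"]); snap("wrist","w3.png")
for t in("jet_bin_grip","jet_bin_lip"):
  for m in bot.mark_of("wrist",t)[:2]:
    print(t,m, atz(ray("wrist",m["uv"],o),.083 if 'grip' in t else .028))
E
```

```text
time: 4.33
ee_pos: [0.4787, -0.3439, 0.1762]
tcp_rot: [-179.9, 0.9, 159.7]
wrist_force: [0.3, 1.4, 0.1]
opening: 0.0855
[-35.7691   8.7025   8.0465  88.4444   0.1557 -15.4679] [ 0.4787 -0.3439  0.1762] [-179.9101    0.9085  159.7008]
jet_bin_grip {'uv': [312.5, 197.0], 'confidence': 0.55} [ 0.4714 -0.3473  0.083 ]
jet_bin_grip {'uv': [566.7, 148.3], 'confidence': 0.18} [ 0.5045 -0.1343  0.083 ]
jet_bin_lip {'uv': [313.6, 233.5], 'confidence': 0.93} [ 0.5294 -0.3695  0.028 ]
```

View pics/w3.png

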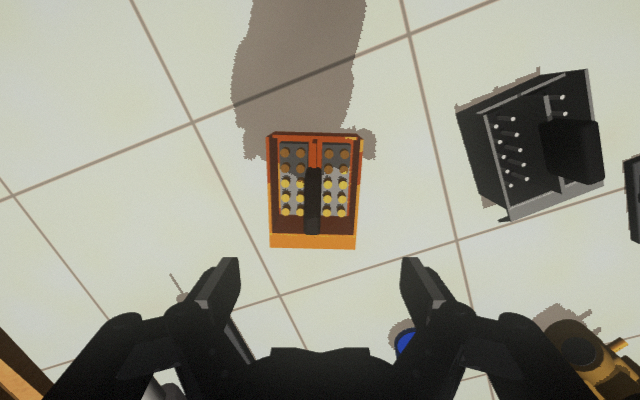

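```bash
python3 -m pendant '[[[0.6,-0.4,1,0,0.016,0.015,100],[0,0,3,0,0,0,100],[0,0,3,0,0,0,100],[0,0,2,0,0,0,100],[0,0,1,0,0,0,100]]]' 60;  python3 -m pendant '[[[0,0,0.7,0,0,0,100],[0,0,0,0,0,0,100]]]'
```

```text
time: 4.9
ee_pos: [0.4761, -0.352, 0.0889]
tcp_rot: [-179.5, 1.1, 158.6]
wrist_force: [-0.3, 0.7, -0.6]
opening: 0.0856
time: 5.07
ee_pos: [0.4754, -0.3524, 0.0808]
tcp_rot: [-179.5, 1.0, 158.5]
wrist_force: [-0.0, -0.6, -0.7]
opening: 0.0855
```

```bash
python3 -m pendant '[[[0.5,0.5,0.6,-0.009,0.025,0,100],[0,0,0.7,0,0,0,100],[0,0,0,0,0,0,100]]]' 60
```

```text
time: 5.32
ee_pos: [0.4734, -0.3465, 0.07]
tcp_rot: [180.0, -0.4, 158.5]
wrist_force: [-0.3, 0.5, 0.8]
opening: 0.0856
```

```bash
python3 -m pendant '[[[0,0,0,0,0,0,0],[0,0,0,0,0,0,0],[0,0,0,0,0,0,0],[0,0,0,0,0,0,0],[0,0,0,0,0,0,0]]]' 70;python3 -m pendant '[[[0,0,0,0,0,0,0],[0,0,0,0,0,0,0],[0,0,0,0,0,0,0],[0,0,0,0,0,0,0],[0,0,0,0,0,0,0]]]'
```

```text
time: 5.73
ee_pos: [0.4745, -0.3471, 0.0721]
tcp_rot: [-180.0, -0.2, 158.5]
wrist_force: [-0.3, -0.3, -0.4]
opening: 0.0259
time: 6.15
ee_pos: [0.4742, -0.347, 0.0719]
tcp_rot: [-180.0, -0.2, 158.5]
wrist_force: [-1.1, -0.3, 0.6]
opening: 0.0129
```

```bash
python3 -m pendant '[[[0,0,-1,0,0,0,0],[0,0,-3,0,0,0,0],[0,0,-4,0,0,0,0],[0,0,-4,0,0,0,0],[0,0,-4,0,0,0,0]]]'; python3 -m pendant '[[[0,0,-4,0,0,0,0],[0,0,-3,0,0,0,0],[0,0,-1,0,0,-0.1,0],[0,0,0,0,0,-0.12,0],[0,0,0,0,0,-0.12,0]]]';  python3 -m pendant '[[[0,0,0,0,0,-0.12,0],[0,0,0,0,0,0,0],[0,0,0,0,0,0,0]]]'; python3 - <<'E'
from h import *
np.set_printoptions(precision=4,suppress=True)
o=bot.get_obs(); M=R.from_euler('xyz',o["tcp_rot"],degrees=True).as_matrix()
rs={}
for n in("wrist","top","scene"):
  snap(n,n+"4.png")
  for t in("jet_bin_grip","jet_bin_lip"):
   for m in bot.mark_of(n,t)[:1]:
    print(n,t,m); rs.setdefault(t,[]).append(ray(n,m["uv"],o))
for t in rs:
  x,e=tri(rs[t]); print(t,x,e,"tool:",M.T@(x-o["ee_pos"]))
E
```

```text
time: 6.57
ee_pos: [0.4708, -0.3443, 0.2284]
tcp_rot: [179.7, -1.3, 158.5]
wrist_force: [2.1, -1.0, -2.0]
opening: 0.0131
time: 6.98
ee_pos: [0.472, -0.3448, 0.327]
tcp_rot: [179.8, -0.3, 178.5]
wrist_force: [-0.0, -0.4, -3.8]
opening: 0.0132
time: 7.23
ee_pos: [0.4718, -0.3446, 0.3303]
tcp_rot: [179.9, -0.1, -174.2]
wrist_force: [-0.1, -0.1, -1.5]
opening: 0.0131
wrist jet_bin_grip {'uv': [320.4, 264.8], 'confidence': 0.59}
top jet_bin_grip {'uv': [488.1, 251.3], 'confidence': 0.62}
top jet_bin_lip {'uv': [475.8, 216.9], 'confidence': 0.6}
scene jet_bin_grip {'uv': [260.0, 50.5], 'confidence': 0.78}
scene jet_bin_lip {'uv': [240.2, 87.7], 'confidence': 0.77}
jet_bin_grip [ 0.4706 -0.3441  0.3433] [np.float64(1.4), np.float64(2.5), np.float64(3.3)] tool: [ 0.0012  0.0007 -0.013 ]
jet_bin_lip [ 0.5295 -0.3463  0.2759] [np.float64(6.0), np.float64(6.0)] tool: [-0.0573 -0.0076  0.0543]
```

View pics/wrist4.png

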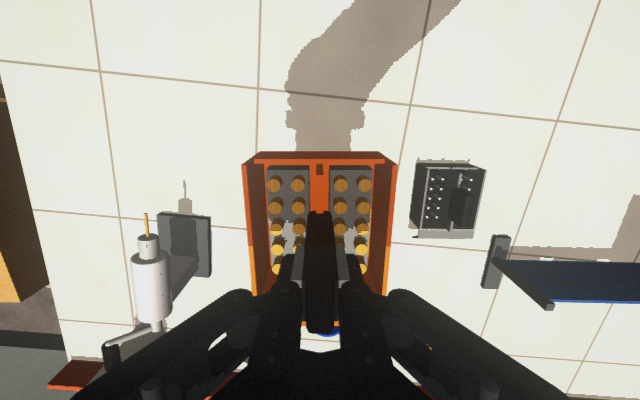

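```bash
python3 - <<'E'
from h import *
im=cv2.imread('pics/wrist4.png'); 
for u in(280,360): print([(v,*im[v,u]) for v in range(146,172,2)])
K=np.array(bot.get_calibration("wrist")["intrinsics"]);T=np.array(bot.get_calibration("wrist")["T_tool_cam"])
for v in(150,152,154,160,164):
    d=T[:3,:3]@np.linalg.solve(K,[320,v,1]); p=T[:3,3]+d*(.037-T[2,3])/d[2]; print(v,p)
E
python3 -m pendant '[[[-0.9,3.9,0.2,0,0,0,0],[-0.9,3.9,0.2,0,0,0,0],[-0.9,3.9,0.2,0,0,0,0],[-0.9,3.9,0.2,0,0,0,0],[-0.9,3.9,0.2,0,0,0,0]]]'; python3 -m pendant '[[[-0.9,3.9,0.2,0,0,0.03,0],[-0.9,3.9,0.2,0,0,0,0],[-0.9,3.9,0.2,0,0,0,0],[-0.9,3.9,0.2,0,0,0,0],[0,2,0,0,0,0,0]]]'
```

```text
[(146, np.uint8(229), np.uint8(233), np.uint8(232)), (148, np.uint8(228), np.uint8(234), np.uint8(232)), (150, np.uint8(228), np.uint8(233), np.uint8(232)), (152, np.uint8(51), np.uint8(69), np.uint8(109)), (154, np.uint8(46), np.uint8(64), np.uint8(104)), (156, np.uint8(44), np.uint8(60), np.uint8(102)), (158, np.uint8(46), np.uint8(62), np.uint8(107)), (160, np.uint8(48), np.uint8(94), np.uint8(196)), (162, np.uint8(45), np.uint8(94), np.uint8(196)), (164, np.uint8(45), np.uint8(93), np.uint8(196)), (166, np.uint8(53), np.uint8(57), np.uint8(64)), (168, np.uint8(55), np.uint8(59), np.uint8(66)), (170, np.uint8(88), np.uint8(97), np.uint8(99))]
[(146, np.uint8(220), np.uint8(233), np.uint8(231)), (148, np.uint8(222), np.uint8(234), np.uint8(233)), (150, np.uint8(219), np.uint8(233), np.uint8(231)), (152, np.uint8(42), np.uint8(59), np.uint8(103)), (154, np.uint8(35), np.uint8(56), np.uint8(98)), (156, np.uint8(37), np.uint8(55), np.uint8(99)), (158, np.uint8(36), np.uint8(52), np.uint8(99)), (160, np.uint8(46), np.uint8(93), np.uint8(195)), (162, np.uint8(41), np.uint8(89), np.uint8(193)), (164, np.uint8(41), np.uint8(90), np.uint8(195)), (166, np.uint8(50), np.uint8(58), np.uint8(62)), (168, np.uint8(53), np.uint8(59), np.uint8(64)), (170, np.uint8(85), np.uint8(89), np.uint8(96))]
150 [0.05599499 0.00062998 0.037     ]
152 [0.05472845 0.00063135 0.037     ]
154 [0.05345617 0.00063272 0.037     ]
160 [0.04960443 0.00063687 0.037     ]
164 [0.04700712 0.00063967 0.037     ]
time: 8.1
ee_pos: [0.4966, -0.1469, 0.316]
tcp_rot: [179.9, -0.4, -174.9]
wrist_force: [1.6, -0.2, -2.7]
opening: 0.0128
time: 8.52
ee_pos: [0.5202, 0.0419, 0.3076]
tcp_rot: [179.8, -0.3, -176.8]
wrist_force: [-0.3, -0.4, -2.6]
opening: 0.0132
```

```bash
python3 -m pendant '[[[-1.9,3.1,1.5,0,0,0,0],[-2,3,1.5,0,0,0,0],[0,0,2,0,0,-0.01,0],[0,0,2,0,0,0,0],[0,0,0,0,0,0,0]]]'; python3 - <<'E'
from h import *
np.set_printoptions(precision=4,suppress=True)
o=bot.get_obs(); M=R.from_euler('xyz',o["tcp_rot"],degrees=True).as_matrix()
rs={}
for n in("wrist","top","scene"):
  snap(n,n+"5.png")
  for t in("jet_bin_grip","jet_bin_lip","rail_bay"):
   for m in bot.mark_of(n,t)[:1]:
    print(n,t,m); rs.setdefault(t,[]).append(ray(n,m["uv"],o))
for t in rs:
  if len(rs[t])>1:
    x,e=tri(rs[t]); print(t,x,e,"tool:",M.T@(x-o["ee_pos"]))
print(o["ee_pos"],o["tcp_rot"])
c=cv2.imread('pics/scene5.png')[130:390,280:520]; a=cv2.resize(c,None,fx=2.2,fy=2.2,interpolation=cv2.INTER_CUBIC)
cv2.imwrite('pics/c5.png',a)
E
```

```text
time: 8.93
ee_pos: [0.5558, 0.1146, 0.236]
tcp_rot: [179.8, -0.1, -175.8]
wrist_force: [-0.8, -0.1, -3.0]
opening: 0.0128
wrist jet_bin_grip {'uv': [323.0, 267.0], 'confidence': 0.82}
top jet_bin_grip {'uv': [206.8, 191.2], 'confidence': 0.75}
top jet_bin_lip {'uv': [215.9, 164.4], 'confidence': 0.6}
top rail_bay {'uv': [216.7, 160.6], 'confidence': 0.27}
scene jet_bin_grip {'uv': [399.9, 206.8], 'confidence': 0.72}
scene jet_bin_lip {'uv': [376.0, 246.3], 'confidence': 0.59}
scene rail_bay {'uv': [374.5, 264.7], 'confidence': 0.86}
jet_bin_grip [0.5569 0.115  0.2522] [np.float64(4.3), np.float64(3.8), np.float64(5.0)] tool: [-0.0011  0.0004 -0.0162]
jet_bin_lip [0.6169 0.1147 0.1969] [np.float64(4.5), np.float64(4.5)] tool: [-0.061  -0.0045  0.0389]
rail_bay [0.6286 0.1233 0.1609] [np.float64(3.3), np.float64(3.3)] tool: [-0.0735  0.0031  0.0748]
[0.5558 0.1146 0.236 ] [ 179.7852   -0.1499 -175.8399]
```

View pics/wrist5.png

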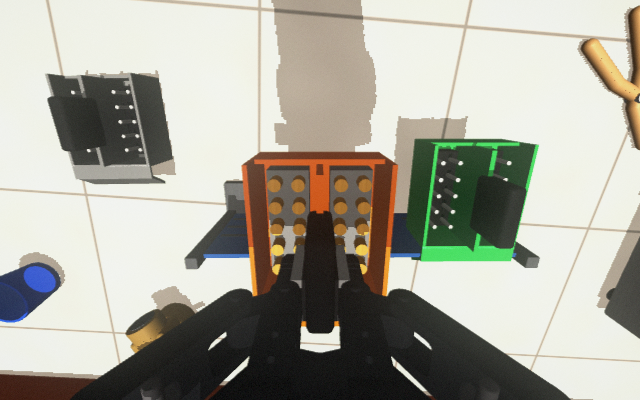

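View pics/c5.png

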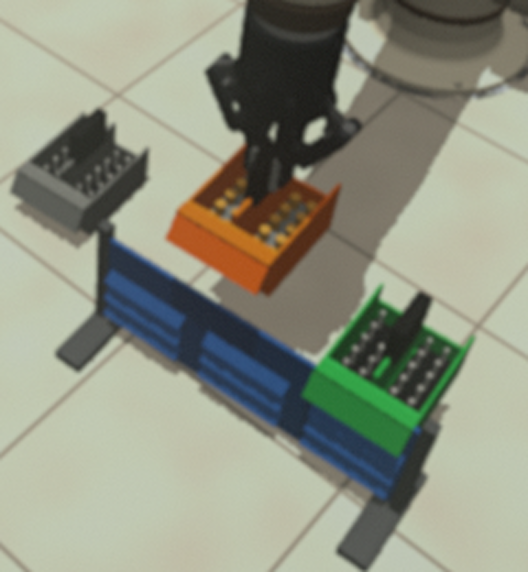

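```bash
python3 - <<'E'
from h import *
np.set_printoptions(precision=4,suppress=True)
im=cv2.imread('pics/wrist5.png').astype(int); b,r=im[...,0],im[...,2]
m=(b>120)&(b-r>60)
o=bot.get_obs()
for z in(.13,.135):
  W=[];P=[]
  for u in list(range(204,244,3))+list(range(394,415,3)):
    v=np.where(m[235:275,u])[0]
    if len(v): P.append((u,235+v.mean(),len(v))); W.append(atz(ray("wrist",P[-1][:2],o),z))
  W=np.array(W); k=np.polyfit(W[:,1],W[:,0],1); print(z,"yaw",-np.degrees(np.arctan(k[0])),"x at y=.11",np.polyval(k,.11),np.std(W[:,0]-np.polyval(k,W[:,1])))
print(np.array(P)[::3]);
for uv in((197,258),(411,256)): print(atz(ray("wrist",uv,o),.13))
E
```

```text
0.13 yaw 4.34200272287121 x at y=.11 0.6180627450398759 6.661675037742368e-05
0.135 yaw 4.342002722871137 x at y=.11 0.6152378167902146 6.530148957727282e-05
[[204.  255.5   4. ]
 [213.  255.5   4. ]
 [222.  255.5   4. ]
 [231.  255.5   4. ]
 [240.  255.5   4. ]
 [397.  254.5   4. ]
 [406.  254.5   4. ]]
[ 0.6296 -0.0057  0.13  ]
[0.6121 0.212  0.13  ]
```

```bash
python3 -m pendant '[[[0,-0.8,1.5,0,0,0,0],[0,0,2,0,0,0,0],[0,0,1,0,0,0,0],[0,0,0,0,0,0,0]]]'; python3 -m pendant '[[[0,0,0.8,0,0,0,0],[0,0,0.8,0,0,0,0],[0,0,0,0,0,0,0]]]'
```

```text
time: 9.87
ee_pos: [0.5581, 0.1055, 0.1955]
tcp_rot: [179.7, 0.4, -175.9]
wrist_force: [-0.8, 0.1, -2.4]
opening: 0.0132
time: 10.12
ee_pos: [0.5583, 0.1058, 0.1792]
tcp_rot: [179.7, 0.4, -175.9]
wrist_force: [-0.4, 0.2, -2.7]
opening: 0.0128
```

```bash
python3 - <<'E'
from h import *
np.set_printoptions(precision=4,suppress=True)
o=bot.get_obs(); im=snap("wrist","w6.png").astype(int); b,r=im[...,2],im[...,0]
m=(b>120)&(b-r>60)
W=[];P=[]
for u in list(range(150,244,4))+list(range(396,430,4)):
    v=np.where(m[235:310,u])[0]
    if len(v): P.append((u,235+v.mean(),len(v))); W.append(atz(ray("wrist",P[-1][:2],o),.13))
W=np.array(W); print(np.c_[P,W[:,:2]][::3])
M=R.from_euler('xyz',o["tcp_rot"],degrees=True).as_matrix()
print(((W-o["ee_pos"])@M)[::3])
snap("scene","scene6.png"); snap("top","top6.png")
for n in("scene","top"):
  for t in("jet_bin_lip","rail_bay"):print(n,t,[(x["uv"],x["confidence"]) for x in bot.mark_of(n,t)[:2]])
E
```

```text
[[190.     287.5      4.       0.6214   0.0065]
 [202.     287.5      4.       0.6208   0.0161]
 [214.     287.5      4.       0.6201   0.0257]
 [226.     287.5      4.       0.6194   0.0353]
 [238.     286.5      4.       0.6178   0.0449]
 [400.     286.5      4.       0.6089   0.1751]
 [412.     286.5      4.       0.6082   0.1848]
 [424.     286.5      4.       0.6076   0.1944]]
[[-0.0556 -0.1038  0.0491]
 [-0.0556 -0.0941  0.0492]
 [-0.0556 -0.0845  0.0492]
 [-0.0556 -0.0749  0.0492]
 [-0.0547 -0.0651  0.0493]
 [-0.055   0.0653  0.0499]
 [-0.0551  0.075   0.05  ]
 [-0.0551  0.0847  0.05  ]]
scene jet_bin_lip [([368.7, 263.4], 0.98)]
scene rail_bay [([376.4, 263.9], 0.81)]
top jet_bin_lip [([226.3, 166.0], 0.93)]
top rail_bay [([349.8, 225.4], 0.55)]
```

```bash
python3 -m pendant '[[[0.25,0,0.3,0,0.007,0,0],[0,0,0.8,0,0,0,0],[0,0,0.6,0,0,0,0],[0,0,0,0,0,0,0]]]'; python3 - <<'E'
from h import *
o=bot.get_obs();print(o["wrist_force"],o["torque"])
E
```

```text
time: 10.8
ee_pos: [0.5565, 0.1058, 0.1631]
tcp_rot: [179.7, 0.1, -175.9]
wrist_force: [-0.0, -0.8, -2.5]
opening: 0.013
[-0.02723296 -0.82652972 -2.50281493] [-0.06917332  0.01159767 -0.01764681]
```

```bash
python3 -m pendant '[[[0,0,0.5,0,0,0,0],[0,0,0.4,0,0,0,0],[0,0,0,0,0,0,0]]]'; python3 -m pendant '[[[0,0,0.3,0,0,0,0],[0,0,0.2,0,0,0,0],[0,0,0,0,0,0,0]]]'
```

```text
time: 11.05
ee_pos: [0.5561, 0.1058, 0.1522]
tcp_rot: [179.7, 0.1, -175.9]
wrist_force: [0.6, -0.0, -1.8]
opening: 0.0131
time: 11.3
ee_pos: [0.556, 0.1058, 0.1492]
tcp_rot: [179.7, 0.2, -175.9]
wrist_force: [-0.6, 0.5, -2.0]
opening: 0.013
```

```bash
python3 -m pendant '[[[0,0,0.3,0,0,0,0],[0,0,0.2,0,0,0,0],[0,0,0,0,0,0,0]]]'; python3 - <<'E'
from h import *
o=bot.get_obs();print(o["wrist_force"],o["torque"])
snap("scene","scene7.png")
c=cv2.imread('pics/scene7.png')[180:390,290:510]; cv2.imwrite('pics/c7.png',cv2.resize(c,None,fx=2.8,fy=2.8,interpolation=cv2.INTER_CUBIC))
E
```

```text
time: 11.55
ee_pos: [0.556, 0.1059, 0.1486]
tcp_rot: [179.7, 0.5, -175.9]
wrist_force: [-0.0, 0.2, -1.7]
opening: 0.0128
[-0.02295736  0.23558481 -1.73873834] [ 0.01907022 -0.00021725  0.00495079]
```

View pics/c7.png

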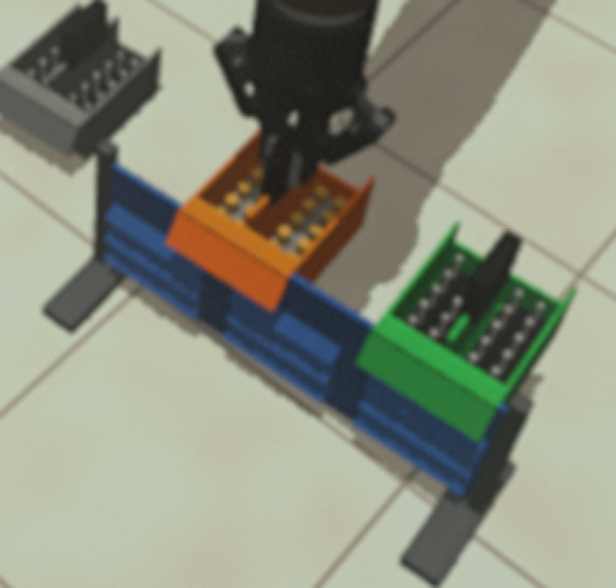

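```bash
python3 -m pendant '[[[0,0,0.5,0,0,0,0],[0,0,0.3,0,0,0,0],[0,0,0,0,0,0,0]]]'; python3 -m pendant '[[[0,0,0.3,0,0,0,0],[0,0,0.3,0,0,0,0],[0,0,0,0,0,0,0]]]'
```

```text
time: 11.85
ee_pos: [0.5554, 0.1058, 0.1451]
tcp_rot: [179.7, 0.6, -175.9]
wrist_force: [0.1, -0.6, -2.2]
opening: 0.0128
time: 12.1
ee_pos: [0.5554, 0.1058, 0.1451]
tcp_rot: [179.6, 1.0, -175.9]
wrist_force: [-1.3, -0.6, -3.0]
opening: 0.0136
```

```bash
python3 -m pendant '[[[0,0,0,0,0,0,20],[0,0,0,0,0,0,30],[0,0,0,0,0,0,40],[0,0,0,0,0,0,40],[0,0,0,0,0,0,40]]]'; python3 -m pendant '[[[0,0,0,0,0,0,40],[0,0,0,0,0,0,40],[0,0,0,0,0,0,40]]]'; python3 - <<'E'
from h import *
o=bot.get_obs();print(o["wrist_force"],o["torque"])
rs={}
for n in("scene","top"):
  snap(n,n+"8.png")
  for t in("jet_bin_lip","jet_bin_grip"):
    for m in bot.mark_of(n,t)[:1]: print(n,t,m); rs.setdefault(t,[]).append(ray(n,m["uv"]))
for t in rs: print(t,tri(rs[t]))
E
```

```text
time: 12.52
ee_pos: [0.5558, 0.106, 0.1431]
tcp_rot: [179.6, 0.9, -175.9]
wrist_force: [-0.9, -0.8, -1.1]
opening: 0.0341
time: 12.77
ee_pos: [0.5556, 0.106, 0.142]
tcp_rot: [179.6, 0.8, -175.9]
wrist_force: [0.7, -0.1, -0.5]
opening: 0.0339
[ 0.7319815  -0.06630376 -0.52055158] [-0.01512035  0.04978102  0.02421868]
scene jet_bin_lip {'uv': [366.9, 274.1], 'confidence': 0.94}
scene jet_bin_grip {'uv': [392.5, 236.2], 'confidence': 0.95}
top jet_bin_grip {'uv': [225.2, 201.3], 'confidence': 0.75}
jet_bin_lip (array([1.28890337, 0.53658309, 1.19439468]), [np.float64(0.0)])
jet_bin_grip (array([0.54974056, 0.10436296, 0.15873349]), [np.float64(2.8), np.float64(2.8)])
```

```bash
python3 -m pendant '[[[0,0,-1,0,0,0,40],[0,0,-1.5,0,0,0,40],[0,0,-2,0,0,0,40],[0,0,-3,0,0,0,40],[0,0,-3,0,0,0,40]]]'; python3 -m pendant '[[[0,0,-3,0,0,0,40],[0,0,-3,0,0,0,40],[3,0,-2,0,0,0,40],[3,0,0,0,0,0,40],[0,0,0,0,0,0,40]]]'; python3 - <<'E'
from h import *
o=bot.get_obs()
rs={}
for n in("scene","top","wrist"):
  snap(n,n+"9.png")
  for t in("jet_bin_lip","jet_bin_grip"):
    for m in bot.mark_of(n,t)[:1]: print(n,t,m); rs.setdefault(t,[]).append(ray(n,m["uv"],o))
for t in rs: print(t,tri(rs[t]))
a=cv2.imread('pics/scene9.png')[170:390,290:510]; a=cv2.resize(a,(400,400),interpolation=cv2.INTER_CUBIC)
b=cv2.imread('pics/wrist9.png')[50:350,170:470]; b=cv2.resize(b,(400,400))
cv2.imwrite('pics/c9.png',np.hstack([a,b]))
E
```

```text
time: 13.48
ee_pos: [0.5514, 0.1047, 0.2466]
tcp_rot: [179.7, 0.3, -175.9]
wrist_force: [0.2, 0.1, 0.6]
opening: 0.0341
time: 13.9
ee_pos: [0.4902, 0.0998, 0.3382]
tcp_rot: [179.7, 0.7, -175.9]
wrist_force: [-0.4, -0.3, -0.5]
opening: 0.0342
scene jet_bin_lip {'uv': [371.0, 274.2], 'confidence': 0.88}
scene jet_bin_grip {'uv': [392.8, 236.1], 'confidence': 0.97}
top jet_bin_lip {'uv': [230.4, 171.1], 'confidence': 0.7}
top jet_bin_grip {'uv': [226.8, 202.2], 'confidence': 0.91}
wrist jet_bin_lip {'uv': [322.5, 254.3], 'confidence': 0.76}
wrist jet_bin_grip {'uv': [322.2, 223.3], 'confidence': 0.86}
jet_bin_lip (array([0.61696757, 0.11135498, 0.10804069]), [np.float64(3.3), np.float64(3.8), np.float64(4.1)])
jet_bin_grip (array([0.54786046, 0.10476713, 0.15624546]), [np.float64(3.5), np.float64(1.5), np.float64(3.9)])
```

View pics/c9.png

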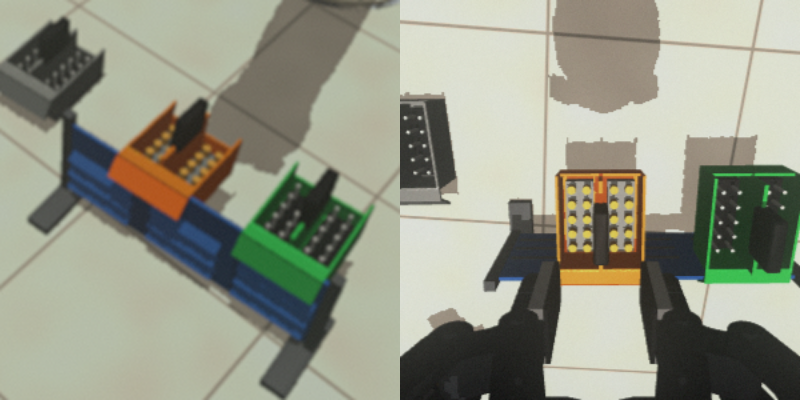

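The bin hangs on the rail, square and level with the green one, and the gripper is clear of it. The grey bin has not moved, so I am handing in.

```bash
python3 -m pendant '[[[0,0,0,0,0,0,40],[0,0,0,0,0,0,40]]]'; python3 -c "
from h import *
bot.camera('scene');print(bot.mark_of('scene','jet_bin_grip')[:1],bot.mark_of('scene','pin_bin_grip')[:1]); print(bot.job_done())"
```

```text
time: 14.52
ee_pos: [0.4941, 0.1, 0.334]
tcp_rot: [179.7, 0.4, -176.0]
wrist_force: [-0.6, -0.4, -0.2]
opening: 0.0342
[{'uv': [393.1, 235.6], 'confidence': 0.78}] [{'uv': [318.6, 191.0], 'confidence': 0.79}]
the job is handed in; nothing more can be done
None
```

The orange bin hangs on its own on the blue rail, beside the green bin. I gripped it by its black bar, carried it over the rail, lowered the lip over it, released and backed off. I handed in at about 14.6 s of the 42 s allowed.

**Last checks that agreed:**
- The lip sits over the rail with its skirt behind, and the bin hangs square to the rail. It looks level with the green bin.
- The orange grip did not move between the last two looks after release (within about 0.6 px in the scene camera).
- The grey bin is where it started, within about 0.5 px.
- The gripper is well clear, and the forces I printed stayed under 4 N.

**What disagreed or failed:**
- My rail position estimates spread by about 5 mm. I relied on the close wrist view just before lowering.
- In the last few millimetres of lowering, the wrist force did not clearly show the bin taking contact. I released on position, and the images afterwards confirmed it had hooked.
- After release, the three camera views of the lip and grip agree only to about 4 mm. They put the lip 48 mm below the grip and 69 mm in front of it (55 and 62 mm when level), which fits the expected nose-down lean.

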